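# Shut the sprung-catch desk tidy

## Robot

A 6-joint arm with a two-finger parallel gripper is mounted at the origin on the work surface. World frame = base frame: x ahead of the robot, y to its left, z up, the work surface at z = 0. Lengths are in mm, angles in rad, forces in N, time in s.
With the tool pointing down it reaches from about 325 to 750 mm from the base axis. Payload 7.6 kg.
Tool frame: the origin (TCP) lies between the finger pads; the fingertips stand 22 mm ahead of it and the grasp point (between the pads) lies 3 mm ahead of it; z points along the fingers, y is the line along which they close (so a half turn about z gives the same grasp; the last joint's range is limited). The gripper opens to 85 mm and grips with 20 to 120 N. Pads are 22 mm wide; open, the fingers measure 114 mm over their backs; the gripper's body (76 mm by 85 mm) begins 54 mm behind the grasp point. The pads swing forward as they close: fully open they stand 13 mm farther back than shut.
Start: joints at [-1.41, 0.052, 1.401, -0, 1.689, -0.07], TCP at [120.12, -511.092, 253.323] pointing down, gripper open.
Joint ranges: [-2.9, 2.9], [-0.91, 2.17], [0.12, 2.37], [-1.06, 4.2], [0.26, 2.73], [-2.93, 2.93]. Speed limits (rad/s): [2.57, 2.57, 3.01, 3.14, 3.14, 3.14].

## Interface

Orientations are given as a rotation vector (axis times angle).
In Python, from bench import env gives the robot as it stands. The module is installed in compiled form; this text tells all that it offers.
- The arm moves only by the tool send_rows, never from a script. Its argument "steps" is one flat list of numbers, 6 for each row, row after row: the shift along the tool's x, y, z scaled (see below), then the turn, a rotation vector about the tool's x, y, z scaled (see below). A call has exactly 8 rows; each row shifts and turns the commanded pose from where the row before left it, along the tool's axes as they then stand; what a row does not reach is not made up. The controller multiplies each number of a shift by 0.15 m and each number of a turn by 180 degrees. A row lasts 1/12 s, in which the tool goes at most 41.7 mm and 7.16 degrees, less where a joint would pass 70% of its speed; a pose out of reach is approached as far as the arm can. A call with a number of a shift or a turn outside -1 to 1 is refused whole. A call with a gripper value outside its range is refused whole. "grip" is the closure, from -1 (fully open) to 1 (shut), set as the call begins (left out, the last holds). The fingers move at their own pace and stop on an object; "force" is the grip in N (left out, the last holds). Time passes only in rows, so rows that do not move let the fingers close, or fill a call up. It gives the time, the measured TCP pose, the force, the opening and the grip force at its end, in the units of the state.
- env.state(): the state, without advancing time (a new reading comes with each control period).
- env.read_camera(name): name is "side" or "top" or "wrist"; returns a dict with "image" (420x560x3 uint8, red, green, blue), "depth" (420x560 float32, mm along the optical axis (not along the pixel's ray), 0 where there is no reading), "fx", "fy", "cx", "cy" (pixels), "k1" (the pictures are not rectified: a ray, as slopes to the right and down, at radius r is drawn at 1 + k1 r^2 times it, then the intrinsics apply), "world_to_cam" (4x4, takes a point from world to camera coordinates); the wrist camera has in their place "tool_from_camera" (4x4, takes a point from camera to tool coordinates, whose origin is the TCP and whose axes are the flange's). Camera axes: x right, y down, z forward; pixel columns grow to the right and rows downward; lengths in mm; the calibration is good to about 2 mm. A picture is of the moment at which its call begins: read the wrist's pose just before it.
- env.finish_job(): hands the job in; it is judged then, once.
The state is a dict: "time": time; "qpos": joint angles; "qd": joint speeds; "effort": joint torques, N m; "ee_pos": TCP position; "eef_rot": TCP orientation; "wrist_force": force on the tool from outside, world axes, zero at the start; "moment": the same for the moment, N m; "opening": finger opening in mm; "grip_force": force on a finger pad.
Only numpy, scipy, OpenCV 4.12 (cv2) and the standard library are available. Lean on these libraries where they do the work, as an engineer would, in place of code of your own. Each camera call takes 0.05 s, during which the arm holds its last target. There are 200 camera calls.

## Task

Shut the wooden desk tidy: with your fingertips press down the sprung steel bar behind the ceramic tile lid, and keep it held down while you push the lid by its rear edge past the bar's two lugs and over the compartment, then let the bar go so that it springs up fully behind the lid and locks it shut. Only press and push: do not lift or tip the lid, do not let the bar up while the lid is over the lugs, and leave everything else on the desk where it is. Finish with the hand clear.

Things in the scene. Friction and masses are not known exactly. Their poses are not given: they have to be found in the camera images.
- tidy: Low wooden box fixed to the desk, 113 (x) by 260 (y) by 36 mm high; origin: centre of its underside. The lid slides along its +y, between side walls 103 mm apart, on two ledges with tops at z = 30 mm. Between the ledges is a groove 70 mm wide, open above: a sprung steel bar fills it from y = -120 to 35 mm, the compartment from y = 41 to 123 mm. The groove's -y end has only a 14 mm sill.
- tile: The lid: loose cork-backed white ceramic tile, 100 (x) by 80 (y) by 9 mm, about 0.16 kg; origin: centre of its underside, axes as the tidy's. It lies on the ledges, at first centred at tidy y = -35 to -17 mm, over the bar and short of the lugs; at least 45 mm of the bar is bare behind it. Shut, its centre is at tidy y = 76 to 83 mm, its rear (-y) edge past the lugs.
- catch (a joint): How far the steel bar is pressed straight down, m: 0 up, 0.014 at the hard stop. A level plate 66 by 155 mm (tidy y = -120 to 35 mm), top at z = 29 mm when up; it stays level wherever pressed and springs up when let go. About 2.5 N at the top, 7.5 N fully down. Pressed beyond 8 mm its lugs clear the lid; aim for 11 to 13. The finger that holds it can slide along it and push the lid's rear edge.
- bar_end (a point): Middle of the bar's rear (-y) end, on its top face, at tidy y = -120 mm, 29 mm above the desk when the bar is up; moves down with the bar.
- lugs (a point): Midway between the bar's two lugs, on the bar's top face, at tidy y = 31 mm; moves with the bar. The lugs are 8 by 8 mm, 9 mm high, at tidy x = -33 to -25 and 25 to 33 mm, y = 27 to 35 mm. Up, they block the lid; a finger fits in the 50 mm gap between them.
- lid_stop (a point): Point on the inner face of the tidy's 36 mm high +y end wall (x = 0, y = 123 mm, z = 30 mm in the tidy's frame) where the lid comes to a stop.
- eraser: White eraser block with a paper sleeve, 45 x 21 x 13 mm, lying in the compartment; leave alone. Origin at the centre of its underside.
- pen: Navy plastic pen, 140 mm long, 10 mm thick, lying beside the tidy on its -x side; leave alone. Origin at the centre of its underside.
- tin: Small round aluminium tin with a twist cap, 57 mm wide, 44 mm high, standing on the tidy's +x side; leave alone. Origin at the centre of its underside.
- phone_stand: Clear acrylic phone stand, 85 x 75 mm foot, 90 mm high, on the tidy's +x side; leave alone. Origin at the centre of its underside.
- clip: Chrome spring clip holder on a 45 mm square foot, 74 mm high, beyond the tidy's +y end, gripping nothing; leave alone. Origin at the centre of its underside.
- mug: Blue ceramic mug, 80 mm wide, 92 mm high, far to the left; leave alone. Origin at the centre of its underside.
- notebook: Grey notebook, 154 x 214 x 17 mm, lying to the right; leave alone. Origin at the centre of its underside.
Things that resemble listed ones, but are neither listed nor needed, are in the scene too. Of the things like the tile, leave any that is black, pink or red; of the rest the larger one is meant.

How it is judged (in metres and radians):
On the way, in this order (a step that is already met when the one before it is completed fails the run):
1. the bar is pressed down by the fingers while the lid is still short of the lugs (value of joint catch above 0.008 m and contact force between the fingers and catch above 0.5 N and y of tile in the frame of tidy below -0.005 m), for 0.1 s.
2. the lid is partway over the lugs with the fingers still holding the bar down (value of joint catch above 0.008 m and contact force between the fingers and catch above 0.5 N and y of tile in the frame of tidy between 0.01 and 0.068 m), for 0.1 s.
At the end, for the whole second after the job is handed in: The lid lies flat (within 0.04 rad) on its ledges, at rest, its centre 74.5 to 87 mm along the tidy's y, so covering the compartment; the bar has sprung up to within 2 mm of the top behind it; every other thing is within 25 mm of where it was (y of tile in the frame of tidy between 0.0745 and 0.087 m and z of tile in the frame of tidy between 0.028 and 0.0325 m and angle between tile's own z axis and vertical below 0.04 rad and value of joint catch below 0.002 m and linear speed of tile below 0.01 m/s and distance of each of eraser, pen, tin, phone_stand, clip, mug, notebook from where it was at the start of the episode below 0.025 m); the robot touches nothing.
It fails at once if the lid is lifted or tipped (more than 12 mm up or 0.3 rad) (z of tile in the frame of tidy above 0.042 m or angle between tile's own z axis and vertical above 0.3 rad).
It fails at once if the bar is up (pressed less than 6 mm) while the lid is over the lugs (y of tile in the frame of tidy between -0.003 and 0.068 m and value of joint catch below 0.006 m).
It fails at once if another thing on the desk is moved more than 25 mm (not (distance of each of eraser, pen, tin, phone_stand, clip, mug, notebook from where it was at the start of the episode below 0.025 m)).
It also fails if it takes over 38 s, if anything falls off the work surface, if the arm or the gripper's body presses on something with over 40 N, if the wrist force passes 120 N, or if a joint passes its speed limit or range.

## Working session

There is one attempt and no reset: what is moved stays moved. The work goes in short steps, Python scripts to look and compute and a tool call to move; the robot and the scene stay as the last step left them, time stands still between calls to the robot, and variables do not carry over. Pictures are saved under pics/ and viewed, at most 10 in all, crops included, and the job is handed in when it is done.

Besides the shell and the picture viewer there is one more tool, called after "Emit:" in YAML: its name, and indented under it one key for each argument. send_rows: Moves the arm, as the interface text tells. Its arguments: {"type":"object","properties":{"steps":{"type":"array"},"grip":{"type":"number"},"force":{"type":"number"}},"required":["steps"]}

```bash
mkdir -p pics; cat > h.py <<'E'
import numpy as np, cv2, pickle
from bench import env
def snap(n,f):
    c=env.read_camera(n); cv2.imwrite(f'pics/{f}.png',c['image'][:,:,::-1]); pickle.dump(c,open(f'pics/{f}.pkl','wb')); return c
def pts(c,uv,T=None):
    K=np.array([[c['fx'],0,c['cx']],[0,c['fy'],c['cy']],[0,0,1.]])
    p=cv2.undistortPoints(np.array(uv,float).reshape(-1,1,2),K,np.array([c['k1'],0,0,0.])).reshape(-1,2)
    d=np.c_[p,np.ones(len(p))]
    M=np.linalg.inv(c['world_to_cam']) if T is None else T@c['tool_from_camera']
    return M[:3,3],d@M[:3,:3].T
def plane(c,uv,z,T=None):
    o,d=pts(c,uv,T); return o+d*((z-o[2])/d[:,2])[:,None]
def deep(c,uv,T=None):
    o,d=pts(c,uv,T); uv=np.array(uv).astype(int); return o+d*c['depth'][uv[:,1],uv[:,0]][:,None]
E
python3 - <<'E'
from h import *
snap('top','top1');snap('side','side1');print(env.state())
E
```

```text
{'time': 0.1, 'qpos': array([-1.41028950e+00,  5.27840509e-02,  1.40159433e+00,  3.90523175e-06,
        1.68861883e+00, -7.03124052e-02]), 'qd': array([-0.00101454, -0.00094846, -0.00282328,  0.00079519,  0.000369  ,
        0.00064185]), 'effort': array([ 1.15205898e-03, -3.82583427e+01, -3.60985601e+01, -6.53878965e-05,
        4.81414871e-03,  1.04280574e-06]), 'ee_pos': array([ 120.08655725, -510.84192607,  252.56582622]), 'eef_rot': array([-3.11929978e+00, -3.61604791e-01,  9.33353423e-05]), 'wrist_force': array([-0.09993126,  0.16529158,  0.12268858]), 'moment': array([-0.02370032,  0.06835141, -0.05334438]), 'grip_force': 0.0, 'opening': 85.32786567630785}
```

View pics/top1.png

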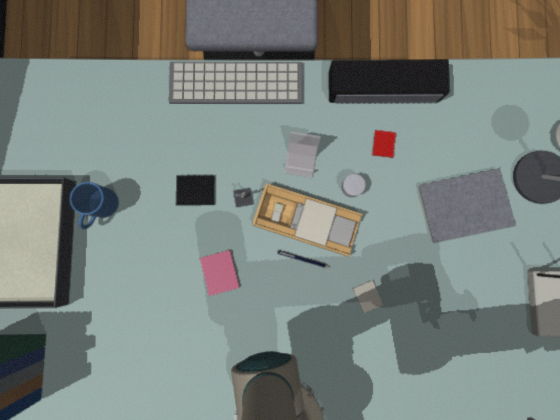

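View pics/side1.png

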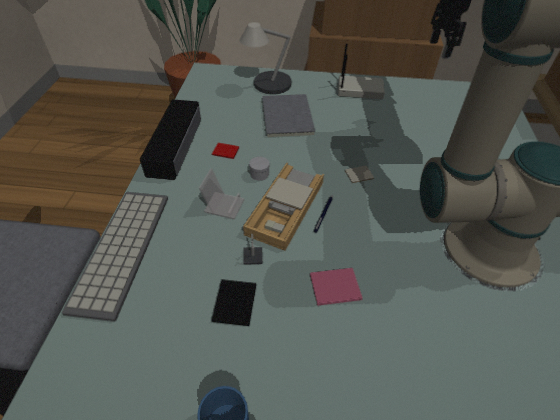

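Top view: tidy centred near (308,219), its compartment (with eraser) to the left-up at (277,210), bare bar to the right at (342,232). Tile-like things: the white tile on the tidy at (316,221), a smaller pale one at (368,296), black (196,190), pink (220,272), red (384,144). The larger white one, lying on the tidy's ledges, fits; I'll confirm this in a crop and measure.

```bash
python3 - <<'E'
from h import *
c=pickle.load(open('pics/top1.pkl','rb'));im=c['image']
hsv=cv2.cvtColor(im,cv2.COLOR_RGB2HSV)
x0,y0,x1,y1=235,165,385,315
cv2.imwrite('pics/crop1.png',cv2.resize(im[y0:y1,x0:x1,::-1],(600,600),interpolation=cv2.INTER_CUBIC))
roi=np.zeros(im.shape[:2],np.uint8);roi[y0:265,x0:x1]=1
m=((hsv[...,0]>8)&(hsv[...,0]<24)&(hsv[...,1]>90)).astype(np.uint8)*roi
cs,_=cv2.findContours(m,cv2.RETR_EXTERNAL,cv2.CHAIN_APPROX_NONE)
k=max(cs,key=cv2.contourArea).reshape(-1,2)
w=plane(c,k,36.)
print('tidy',cv2.minAreaRect(w[:,:2].astype(np.float32)), cv2.boxPoints(cv2.minAreaRect(w[:,:2].astype(np.float32))))
print(hsv[221,316],hsv[232,342],hsv[296,368])
t=((hsv[...,1]<70)&(hsv[...,2]>hsv[221,316][2]-25)).astype(np.uint8)*roi
n,l,s,ce=cv2.connectedComponentsWithStats(t)
i=l[221,316];k=np.argwhere(l==i)[:,::-1]
print('tile',cv2.minAreaRect(plane(c,k,39.)[:,:2].astype(np.float32)),s[i])
print(deep(c,[[316,221],[342,232],[368,296]]))
E
```

```text
tidy ((506.8499755859375, -69.12081909179688), (256.58172607421875, 112.62482452392578), 72.05498504638672) [[ 413.75006 -173.82059]
 [ 520.896   -208.52075]
 [ 599.9499    35.57895]
 [ 492.80396   70.27911]]
[ 21  23 190] [ 30   2 157] [20 23 99]
tile ((500.69903564453125, -90.02430725097656), (79.02031707763672, 99.38179016113281), 72.28850555419922) [ 295  199   41   46 1211]
[[ 501.11301184  -92.0833796    40.47930881]
 [ 474.20990159 -159.53238022   25.86824641]
 [ 312.05981892 -226.00677965    6.72869842]]
```

View pics/crop1.png

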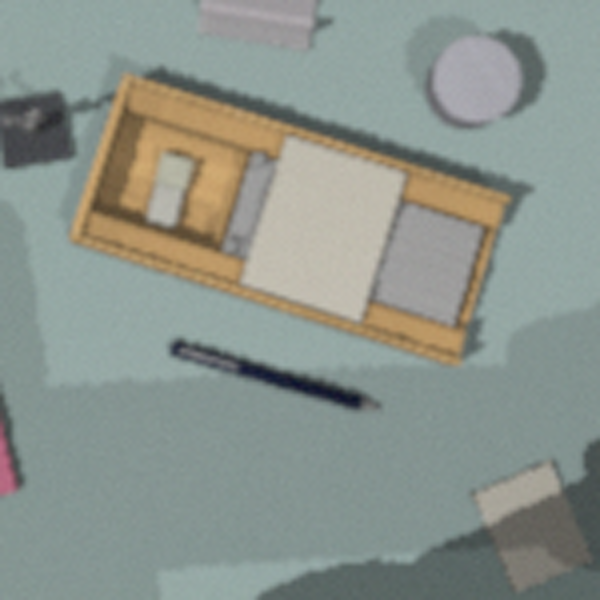

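The crop confirms it: cream-white tile on the tidy's ledges (crop centre 325,230), its measured size 79×99 mm matches, and at z≈40. The other pale one (530,525) is half that size. The tidy's y axis is (0.308,0.951) in world, centre (507,-69), and the tile sits at tidy y≈-22. Now I'll move over the bare bar, turning the tool so its x lies along the tidy's y.

Emit:
send_rows:
  steps: [0.22,-0.008,0.05,0,0,-0.0205,0.22,-0.008,0.05,0,0,-0.0205,0.22,-0.008,0.05,0,0,-0.0205,0.22,-0.008,0.05,0,0,-0.0205,0.22,-0.008,0.05,0,0,-0.0205,0.22,-0.008,0.05,0,0,-0.0205,0.22,-0.008,0.05,0,0,-0.0205,0.22,-0.008,0.05,0,0,-0.0205]
  grip: 1
  force: 40

```text
time: 0.77
ee_pos: [351.5, -386.3, 192.4]
eef_rot: [-2.923, -1.149, 0.0]
wrist_force: [0.4, -0.7, 0.8]
opening: -0.1
grip_force: 0.0
```

Emit:
send_rows:
  steps: [0.22,-0.008,0.05,0,0,-0.0205,0.22,-0.008,0.05,0,0,-0.0205,0.22,-0.008,0.05,0,0,-0.0205,0.22,-0.008,0.05,0,0,-0.0205,0.22,-0.008,0.05,0,0,-0.0205,0.22,-0.008,0.05,0,0,-0.0205,0.22,-0.008,0.05,0,0,-0.0205,0.1,-0.008,0.05,0,0,-0.0205]

```text
time: 1.43
ee_pos: [484.2, -180.1, 132.5]
eef_rot: [-2.531, -1.859, -0.001]
wrist_force: [-0.4, 0.2, 0.6]
opening: -0.0
grip_force: 0.0
```

```bash
cat >> h.py <<'E'
from scipy.spatial.transform import Rotation as R
C=np.array([506.8,-69.1]);ty=np.array([.308,.951]);tx=np.array([.951,-.308])
def tool():
    s=env.state();T=np.eye(4);T[:3,:3]=R.from_rotvec(s['eef_rot']).as_matrix();T[:3,3]=s['ee_pos'];return s,T
def rep():
    s,T=tool();d=T[:2,3]-C
    print('t',s['time'],'tidy x,y',d@tx,d@ty,'tip z',T[2,3]-22,'F',s['wrist_force'].round(1),'toolx deg',np.degrees(np.arctan2(T[1,0],T[0,0])),'z',T[:3,2].round(4),'op',s['opening'])
    return T
E
python3 - <<'E'
from h import *
T=rep();pickle.dump(T,open('pics/T1.pkl','wb'));c=snap('wrist','w1')
E
```

```text
t 1.4333 tidy x,y 12.71153424821547 -112.50963385479015 tip z 110.49380559580183 F [-0.4  0.2  0.6] toolx deg 72.59199824940524 z [-3.0e-04  1.2e-03 -1.0e+00] op -0.03249640498086325
```

View pics/w1.png

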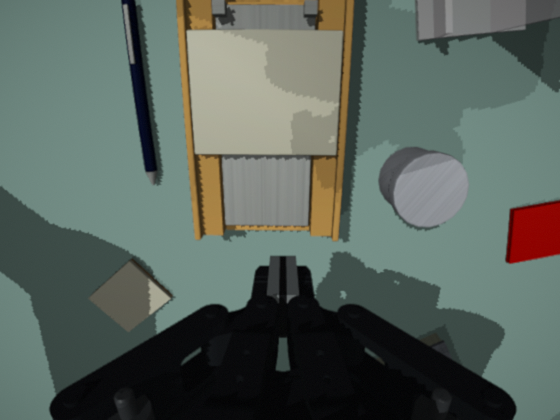

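Wrist view: tile's rear edge runs from (193,154) to (338,155), bare bar spans (222..312, 157..228), and lugs are at (219,8) and (311,8). Fingers are shut, at the bottom. I'll convert these pixels.

```bash
python3 - <<'E'
from h import *
c=pickle.load(open('pics/w1.pkl','rb'));T=pickle.load(open('pics/T1.pkl','rb'))
for n,uv,z in [('tile rear',[[193,154],[338,155],[188,30],[343,30]],39),('bar',[[224,228],[310,228],[222,157],[312,157]],29),('wall',[[198,240],[336,240]],36)]:
    d=plane(c,uv,z,T)[:,:2]-C; print(n,np.c_[d@tx,d@ty].round(1).tolist())
E
```

```text
tile rear [[-51.1, -62.4], [50.5, -62.3], [-48.7, 16.5], [49.0, 16.9]]
bar [[-34.2, -122.6], [34.0, -121.9], [-32.7, -66.1], [33.3, -65.6]]
wall [[-53.8, -130.0], [54.0, -129.0]]
```

Everything agrees with the model within about 2 mm (tile rear at y=-62, bar end at -122). Next I'll centre over the bar at y≈-92 and lower to just above it.

Emit:
send_rows:
  steps: [0.034,-0.021,0,0,0,0.003,0.034,-0.021,0,0,0,0,0.034,-0.021,0.07,0,0,0,0.034,-0.021,0.08,0,0,0,0,0,0.08,0,0,0,0,0,0.08,0,0,0,0,0,0.08,0,0,0,0,0,0.08,0,0,0]

```text
time: 2.15
ee_pos: [477.4, -160.5, 61.4]
eef_rot: [-2.547, -1.839, 0.001]
wrist_force: [-0.0, 0.1, 0.1]
opening: -0.0
grip_force: 0.0
```

```bash
python3 -c "
from h import *
rep()"
```

```text
t 2.15 tidy x,y 0.15937494567827282 -95.94860891178779 tip z 39.4226477237069 F [-0.   0.1  0.1] toolx deg 71.66822182602826 z [-4.e-04 -0.e+00 -1.e+00] op -0.016989327312641096
```

Emit:
send_rows:
  steps: [0,0,0.02,0,0,0,0,0,0.02,0,0,0,0,0,0.02,0,0,0,0,0,0.02,0,0,0,0,0,0.02,0,0,0,0,0,0.02,0,0,0,0,0,0.02,0,0,0,0,0,0,0,0,0]

```text
time: 2.82
ee_pos: [478.1, -160.3, 42.0]
eef_rot: [2.545, 1.84, 0.001]
wrist_force: [-1.2, 0.7, 5.7]
opening: 0.0
grip_force: 2.8
```

```bash
python3 -c "
from h import *
rep()"
```

```text
t 2.8167 tidy x,y 0.7590790820759787 -95.55966763625732 tip z 20.028671715050713 F [-1.2  0.7  5.7] toolx deg 71.723915940416 z [ 1.3e-03 -8.0e-04 -1.0e+00] op 0.004989354143785314
```

Emit:
send_rows:
  steps: [0,0,0.01,0,0,0,0,0,0.01,0,0,0,0,0,0,0,0,0,0,0,0,0,0,0,0,0,0,0,0,0,0,0,0,0,0,0,0,0,0,0,0,0,0,0,0,0,0,0]

```text
time: 3.48
ee_pos: [478.1, -160.3, 39.6]
eef_rot: [2.545, 1.84, 0.001]
wrist_force: [-1.9, -0.3, 6.2]
opening: -0.0
grip_force: 3.2
```

```bash
python3 -c "
from h import *
rep()"
```

```text
t 3.4833 tidy x,y 0.8066032311755953 -95.54909573467891 tip z 17.63494402303212 F [-1.9 -0.3  6.2] toolx deg 71.7238411212432 z [ 1.3e-03 -8.0e-04 -1.0e+00] op -0.02543227698047588
```

Bar is held about 11.5 mm down. I'll slide forward until it pushes the lid.

Emit:
send_rows:
  steps: [0.02,0,0.003,0,0,0,0.025,0,0,0,0,0,0.03,0,0,0,0,0,0.03,0,0,0,0,0,0.03,0,0,0,0,0,0.03,0,0,0,0,0,0.03,0,0,0,0,0,0.02,0,0,0,0,0]

```text
time: 4.15
ee_pos: [488.5, -130.5, 39.5]
eef_rot: [2.543, 1.838, -0.0]
wrist_force: [-2.0, -5.2, 6.4]
opening: -0.2
grip_force: 3.8
```

```bash
python3 -c "
from h import *
rep();c=snap('wrist','w2')"
```

```text
t 4.15 tidy x,y 1.4950172538611453 -64.0245273952751 tip z 17.500022384576894 F [-2.  -5.2  6.4] toolx deg 71.71371444856608 z [ 0.002  -0.0031 -1.    ] op -0.15476057694963147
```

View pics/w2.png

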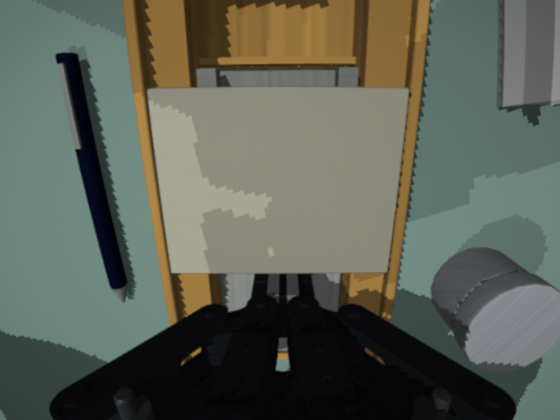

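The lid's rear edge, (170,272)–(390,272), is now touching or nearly touching the fingers at (285,275). Lugs, at (207,76) and (347,76), are just ahead of the lid. Measuring the lid's position against the finger.

```bash
python3 - <<'E'
from h import *
s,T=tool();c=pickle.load(open('pics/w2.pkl','rb'))
d=plane(c,[[170,273],[390,273],[149,89],[409,89]],39,T)[:,:2]-C; print(np.c_[d@tx,d@ty].round(1).tolist());rep()
E
```

```text
[[-50.2, -51.8], [50.0, -52.6], [-48.4, 26.6], [48.8, 26.0]]
t 4.2 tidy x,y 1.4938014826928678 -63.62854897391136 tip z 17.522268041455966 F [-1.4 -3.4  6.7] toolx deg 71.72652705140118 z [ 0.0021 -0.0028 -1.    ] op 0.042853261425574406
```

Emit:
send_rows:
  steps: [0.02,-0.001,0.001,0,0,0,0.03,-0.001,0,0,0,0,0.03,-0.001,0,0,0,0,0.03,-0.001,0,0,0,0,0.03,-0.001,0,0,0,0,0.03,-0.001,0,0,0,0,0.03,-0.001,0,0,0,0,0.03,-0.001,0,0,0,0]

```text
time: 4.87
ee_pos: [498.3, -97.6, 39.5]
eef_rot: [2.543, 1.838, -0.0]
wrist_force: [-2.8, -6.9, 8.4]
opening: -0.1
grip_force: 4.0
```

```bash
python3 -c "
from h import *
rep()"
```

```text
t 4.8667 tidy x,y 0.6640403269299727 -29.753428474082153 tip z 17.503383971759376 F [-2.8 -6.9  8.4] toolx deg 71.70076899477269 z [ 0.0023 -0.0034 -1.    ] op -0.08524916092799359
```

Emit:
send_rows:
  steps: [0.03,0,0,0,0,0,0.03,0,0,0,0,0,0.03,0,0,0,0,0,0.03,0,0,0,0,0,0.03,0,0,0,0,0,0.03,0,0,0,0,0,0.03,0,0,0,0,0,0.02,0,0,0,0,0]

```text
time: 5.53
ee_pos: [509.1, -64.7, 39.5]
eef_rot: [2.543, 1.838, -0.0]
wrist_force: [-2.7, -6.5, 7.1]
opening: 0.1
grip_force: 4.2
```

```bash
python3 - <<'E'
from h import *
T=rep();pickle.dump(T,open('pics/T3.pkl','wb'));c=snap('wrist','w3')
E
```

```text
t 5.5333 tidy x,y 0.8314687684682007 4.911950937333293 tip z 17.498114202818165 F [-2.7 -6.5  7.1] toolx deg 71.71008804116003 z [ 0.0022 -0.0032 -1.    ] op 0.14062342487397772
```

View pics/w3.png

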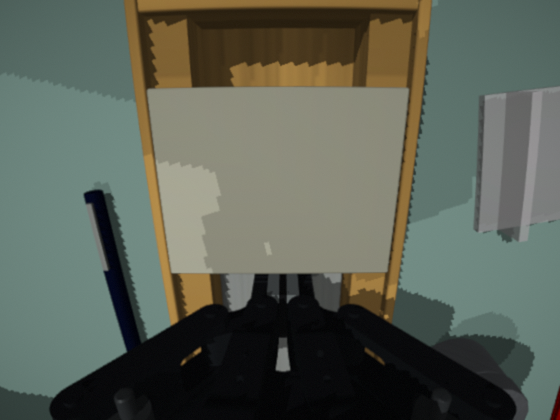

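The lid slides with the fingers, keeping the same offset (its centre is TCP + 51 mm), so it is now at y≈56. About 23.5 mm to go.

Emit:
send_rows:
  steps: [0.022,0,0,0,0,0,0.022,0,0,0,0,0,0.022,0,0,0,0,0,0.022,0,0,0,0,0,0.022,0,0,0,0,0,0.022,0,0,0,0,0,0.016,0,0,0,0,0,0.008,0,0,0,0,0]

```text
time: 6.25
ee_pos: [516.4, -42.5, 39.4]
eef_rot: [2.543, 1.838, -0.0]
wrist_force: [-2.7, -7.5, 7.6]
opening: -0.4
grip_force: 4.3
```

```bash
python3 - <<'E'
from h import *
T=rep();c=snap('wrist','w4');rep()
hsv=cv2.cvtColor(c['image'],cv2.COLOR_RGB2HSV)
t=((hsv[...,1]<60)&(hsv[...,2]>100)&(hsv[...,0]>14)&(hsv[...,0]<38)).astype(np.uint8)
t=cv2.morphologyEx(t,cv2.MORPH_CLOSE,np.ones((9,9)))
for u in (200,230,360):
    r=np.where(t[:,u])[0];r=r[(r>60)&(r<300)]
    d=plane(c,[[u,r.min()],[u,r.max()+1]],39,T)[:,:2]-C;print(u,r.min(),r.max(),(d@ty).round(1))
E
```

```text
t 6.25 tidy x,y 0.9287817227973708 28.257376161680632 tip z 17.429854957127745 F [-2.7 -7.5  7.6] toolx deg 71.70916184285441 z [ 0.0021 -0.003  -1.    ] op -0.4274682519911529
t 6.3 tidy x,y 0.9366407663364211 28.38598961581735 tip z 17.46831238394787 F [-1.  -6.7  6.9] toolx deg 71.7156739552435 z [ 0.0022 -0.0029 -1.    ] op -0.39481062859193405
200 88 272 [118.4  40.2]
230 87 273 [118.5  39.7]
360 87 272 [118.3  39.6]
```

View pics/w4.png

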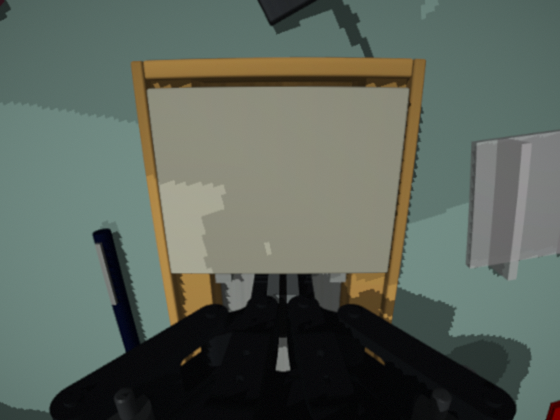

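Lid centre is at y≈79 and its rear edge (row 272) at y≈39.5, past the lugs, with a small gap to the end wall at row 85. I'll back off 6 mm with the bar still held, then rise.

Emit:
send_rows:
  steps: [-0.01,0,0,0,0,0,-0.01,0,0,0,0,0,-0.01,0,0,0,0,0,-0.01,0,0,0,0,0,-0.005,0,0,0,0,0,0,0,-0.01,0,0,0,0,0,-0.02,0,0,0,0,0,-0.03,0,0,0]

```text
time: 6.97
ee_pos: [514.4, -47.2, 48.0]
eef_rot: [2.545, 1.84, 0.004]
wrist_force: [1.6, 1.8, 3.5]
opening: -0.0
grip_force: 1.7
```

Emit:
send_rows:
  steps: [0,0,-0.04,0,0,0,0,0,-0.06,0,0,0,0,0,-0.1,0,0,0,0,0,-0.15,0,0,0,0,0,-0.15,0,0,0,0,0,-0.15,0,0,0,0,0,-0.1,0,0,0,0,0,0,0,0,0]

```text
time: 7.63
ee_pos: [514.6, -48.1, 163.6]
eef_rot: [2.543, 1.838, 0.006]
wrist_force: [-0.2, -0.7, 0.5]
opening: -0.1
grip_force: 0.0
```

```bash
python3 - <<'E'
from h import *
T=rep();pickle.dump(T,open('pics/T5.pkl','wb'));c=snap('wrist','w5')
E
```

```text
t 7.6333 tidy x,y 0.9830105285820435 22.38053656757045 tip z 141.60323139450279 F [-0.2 -0.7  0.5] toolx deg 71.70890486933529 z [ 0.0055 -0.0014 -1.    ] op -0.09005460371909114
```

View pics/w5.png

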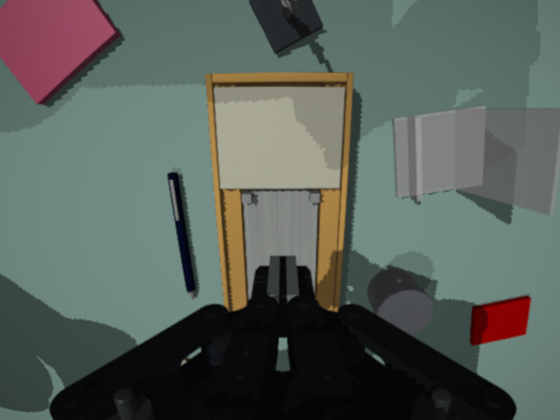

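The lid covers the compartment, its rear edge at row 189, with both lugs visible right behind it at (249,198) and (315,198). I'll check heights once and hand in.

```bash
python3 - <<'E'
from h import *
c=pickle.load(open('pics/w5.pkl','rb'));T=pickle.load(open('pics/T5.pkl','rb'))
d=plane(c,[[240,188.5],[320,188.5],[240,86],[320,86]],39,T)[:,:2]-C;print('tile y',(d@ty).round(1))
def z(u,v): return np.median(deep(c,[[a,b] for a in range(u-4,u+5) for b in range(v-4,v+5)],T)[:,2]).round(1)
print('bar z',z(280,215),z(262,225),z(300,225),'tile z',z(235,100),z(325,100),z(235,175),z(325,175),'ledge',z(234,220))
E
```

```text
tile y [ 39.6  39.  119.4 119. ]
bar z 28.0 27.9 28.1 tile z 38.0 38.1 38.0 38.1 ledge 29.0
```

Bar is 1.0 mm below the ledge, which means fully up. The lid is flat, centred at y≈79.3.

```bash
python3 -c "
from h import *
print(env.finish_job())"
```

```text
the job is handed in; nothing more can be done
None
```

The lid is shut flat at tidy y≈79 mm, with the bar fully up behind it and the hand clear; the job is handed in, and the hand-in returned no verdict.

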